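# Stack the storage jars on their trivets

## Task

Put the five wooden-lidded storage jars away in two neat stacks: the three round ones on the round cork trivet and the two square ones on the square trivet, each stack with the largest jar at the bottom and the smallest on top, centred one above the other and with the square ones' sides roughly in line with each other and with the trivet. Do not tip a jar over on the way, and leave the kitchen timer and the food tin where they stand.

Things in the scene. Friction and masses are not known exactly. Their poses are not given: they have to be found in the camera images.
- round_trivet: flat round cork trivet fixed to the worktop, 100 mm diameter, 10 mm thick; target of the round stack. Origin at the centre of its underside (top at +10 mm), z up. Mind the wall cabinet over the left part of the worktop (all of y above -0.03 m): its front stands at x = 0.55 m (knobs 0.52 m), its underside at z = 0.52 m, and wrist or elbow can meet it.
- square_trivet: flat square cork trivet fixed to the worktop, 100 x 100 mm, 10 mm thick; target of the square stack. Origin at the centre of its underside (top at +10 mm), z up, x and y along its edges.
- round_large: largest round storage jar: a plain upright cylinder 66 mm in diameter, 54 mm high, 0.17 to 0.34 kg. Glazed white ceramic with a flat light-wood lid that is flush with the sides, does not come off and carries the jar above. Stands upright, loose; origin at the centre of its underside, z up.
- round_medium: middle round storage jar: a plain upright cylinder 54 mm in diameter, 46 mm high, 0.11 to 0.23 kg. Glazed white ceramic with a flat light-wood lid that is flush with the sides, does not come off and carries the jar above. Stands upright, loose; origin at the centre of its underside, z up.
- round_small: smallest round storage jar: a plain upright cylinder 42 mm in diameter, 40 mm high, 0.06 to 0.13 kg. Glazed white ceramic with a flat light-wood lid that is flush with the sides, does not come off and carries the jar above. Stands upright, loose; origin at the centre of its underside, z up.
- square_large: larger square storage jar: 62 x 62 mm, 52 mm high, 0.17 to 0.34 kg, x and y square to its flat sides. Glazed white ceramic with a flat light-wood lid that is flush with the sides, does not come off and carries the jar above. Stands upright, loose; origin at the centre of its underside, z up.
- square_small: smaller square storage jar: 46 x 46 mm, 44 mm high, 0.08 to 0.17 kg, x and y square to its flat sides. Glazed white ceramic with a flat light-wood lid that is flush with the sides, does not come off and carries the jar above. Stands upright, loose; origin at the centre of its underside, z up.
- timer: bystander: round wind-up kitchen timer, white over red, 67 mm across, 58 mm high; loose, not to be moved. Origin at the centre of its underside.
- food_tin: bystander: short food tin with a paper label and metal top, 75 mm diameter, 58 mm high; loose, not to be moved. Origin at the centre of its underside.
Mind the look-alikes: they are no part of the job. Leave any blue or green look-alike of the square_large alone.

How it is judged (in metres and radians):
At the end, for the whole second after the job is handed in: Each stack on its trivet in order, largest below: bottom jar within 15 mm of the trivet's centre, each other within 10 mm of the jar below; square jars parallel (any quarter turn) to what is below within 0.25 rad; all flat (tilt under 0.06 rad, height within 4 mm) and at rest (horizontal distance between round_large and round_trivet below 0.015 m and z of round_large in the frame of round_trivet between 0.006 and 0.014 m and angle between each of round_large, round_medium, round_small, square_large, square_small's own z axis and vertical below 0.06 rad and horizontal distance between round_medium and round_large below 0.01 m and z of round_medium in the frame of round_large between 0.05 and 0.058 m and horizontal distance between round_small and round_medium below 0.01 m and z of round_small in the frame of round_medium between 0.042 and 0.05 m and horizontal distance between square_large and square_trivet below 0.015 m and z of square_large in the frame of square_trivet between 0.006 and 0.014 m and (angle between the x axis of square_large and the x axis of square_trivet, either way round below 0.25 rad or angle between the x axis of square_large and the y axis of square_trivet, either way round below 0.25 rad) and horizontal distance between square_small and square_large below 0.01 m and z of square_small in the frame of square_large between 0.048 and 0.056 m and (angle between the x axis of square_small and the x axis of square_large, either way round below 0.25 rad or angle between the x axis of square_small and the y axis of square_large, either way round below 0.25 rad) and linear speed of each of round_large, round_medium, round_small, square_large, square_small below 0.01 m/s); the robot touches nothing.
It fails at once if a jar is tipped over (more than 0.7 rad) (angle between any of round_large, round_medium, round_small, square_large, square_small's own z axis and vertical above 0.7 rad).
It fails at once if the timer or food tin is moved more than 20 mm or knocked over (distance of any of timer, food_tin from where it was at the start of the episode above 0.02 m or angle between any of timer, food_tin's own z axis and vertical above 0.5 rad).
It also fails if it takes over 144 s, if anything falls off the work surface, if the arm or the gripper's body presses on something with over 40 N, if the wrist force passes 120 N, or if a joint passes its speed limit or range.

## Robot

A 6-joint arm with a two-finger parallel gripper is mounted at the origin on a cart in front of the work surface, level with it; the furniture and walls round the work are solid. World frame = base frame: x ahead of the robot, y to its left, z up, the work surface at z = 0. Lengths are in mm, angles in rad, forces in N, time in s.
With the tool pointing down it reaches from about 275 to 1000 mm from the base axis. Payload 8.4 kg.
Tool frame: the origin (TCP) lies at the very end of the fingers, on their centre line; the grasp point (between the pads) lies 19 mm behind it; z points along the fingers, y is the line along which they close (so a half turn about z gives the same grasp; the last joint's range is limited). The gripper opens to 85 mm and grips with 20 to 120 N. Pads are 22 mm wide; open, the fingers measure 114 mm over their backs; the gripper's body (76 mm by 85 mm) begins 54 mm behind the grasp point. The pads swing forward as they close: fully open they stand 13 mm farther back than shut.
Start: joints at [-1.248, 0.353, 1.633, -0, 1.155, -0.002], TCP at [199.448, -592.324, 204.881] pointing down, gripper open.
Joint ranges: [-2.63, 2.63], [-0.92, 2.1], [0.06, 2.66], [-1.3, 4.44], [0, 2.69], [-3.02, 3.02]. Speed limits (rad/s): [2.22, 2.22, 2.79, 3.14, 3.14, 3.14].

## Interface

Orientations are given as [roll, pitch, yaw] about the fixed x, y, z axes, in that order (R = Rz(yaw) Ry(pitch) Rx(roll)).
In Python, from rig import sensors, grab_frame, camera_params, order gives the robot as it stands. The module is installed in compiled form; this text tells all that it offers.
- The arm moves only by the tool move_arm, never from a script. Its argument "motion" is a list of rows, each a list of 7 numbers: the turn, a rotation vector about the tool's x, y, z in fractions of the full range, 1 being 4 rad, then the shift along the tool's x, y, z in normalised numbers (1 is 1 m), then the finger opening in m, from 0 to 0.0854. A call has 1 to 8 rows; each row is the pose to reach, as a shift and turn from the pose commanded when the call began, along the tool's axes at that moment; what a row does not reach only later rows make up. A row lasts 1/8 s, in which the tool goes at most 62.5 mm and 10.7 degrees, less where a joint would pass 70% of its speed; a pose out of reach is approached as far as the arm can. Shift and turn numbers lie between -1 and 1, and a call with a number outside is refused. A call with a gripper value outside its range is refused whole. The fingers move at their own pace and stop on an object; "grip_force" is the grip in N (left out, the last holds). Time passes only in rows, so rows that repeat a pose let the fingers close. It gives the time, the measured TCP pose, the force, the opening and the grip force at its end, in the units of the state.
- sensors.sense(): the state, without advancing time (a new reading comes with each control period).
- grab_frame(name): name is "scene" or "top" or "wrist"; returns (picture, depth): 480x640x3 uint8, red, green, blue; 480x640 float32, mm along the optical axis (not along the pixel's ray), 0 where there is no reading.
- camera_params(name): a dict with "camera_matrix" (3x3 intrinsics, pixels), "world_from_camera" (4x4, takes a point from camera to world coordinates). Camera axes: x right, y down, z forward; pixel columns grow to the right and rows downward; lengths in mm; the calibration is good to about 2 mm. A picture is of the moment at which its call begins: read the wrist's pose just before it. camera_params takes no time and is no camera call; for the wrist camera it gives the pose at the moment of the call.
- order.sign_off(): hands the job in; it is judged then, once.
The state is a dict: "clock": time; "qpos": joint angles; "qvel": joint speeds; "joint_efforts": joint torques, N m; "eef_pos": TCP position; "tcp_rot": TCP orientation; "contact_force": force on the tool from outside, world axes, zero at the start; "wrist_torque": the same for the moment, N m; "opening": opening from 0.0 (shut) to 1.0 (fully open); "grasp_force": force on a finger pad.
Only numpy, scipy, OpenCV 4.12 (cv2) and the standard library are available. Lean on these libraries where they do the work, as an engineer would, in place of code of your own. Each camera call takes 0.05 s, during which the arm holds its last target. There are 200 camera calls.

## Working session

There is one attempt and no reset: what is moved stays moved. The work goes in short steps, Python scripts to look and compute and a tool call to move; the robot and the scene stay as the last step left them, time stands still between calls to the robot, and variables do not carry over. Pictures are saved under pics/ and viewed, at most 14 in all, crops included, and the job is handed in when it is done.

Besides the shell and the picture viewer there is one more tool, called after "Call:" as a command line: name --pt "numbers of a row" for each row, then --argument value for the rest. move_arm: Moves the arm, as the interface text tells. Its arguments: {"type":"object","properties":{"motion":{"type":"array","items":{"type":"array","items":{"type":"number"}}},"grip_force":{"type":"number"}},"required":["motion"]}

```bash
mkdir -p pics; python3 - <<'E'
from rig import sensors, grab_frame, camera_params
import cv2,numpy as np
for n in("top","scene"):
    p,d=grab_frame(n); cv2.imwrite(f"pics/{n}0.png",p[...,::-1]); np.save(f"pics/{n}0.npy",d)
    c=camera_params(n);print(np.round(c["camera_matrix"],1).tolist(),np.round(c["world_from_camera"],3).tolist())
s=sensors.sense();print(s)
E
```

```text
[[481.6, 0.0, 317.0], [0.0, 481.6, 245.0], [0.0, 0.0, 1.0]] [[-0.009, -0.989, 0.145, 297.453], [-1.0, 0.009, -0.002, -1.937], [0.001, -0.145, -0.989, 1167.526], [0.0, 0.0, 0.0, 1.0]]
[[514.9, 0.0, 320.4], [0.0, 514.9, 248.8], [0.0, 0.0, 1.0]] [[0.441, -0.572, 0.691, -388.692], [-0.897, -0.268, 0.351, -395.247], [-0.016, -0.775, -0.631, 809.632], [0.0, 0.0, 0.0, 1.0]]
{'clock': 0.1, 'qpos': array([-1.24843545e+00,  3.53596630e-01,  1.63404471e+00, -1.32524710e-05,
        1.15520002e+00, -2.39219079e-03]), 'qvel': array([-8.17919831e-05, -2.94667910e-03, -2.97303537e-03, -4.76754371e-04,
        4.81580436e-05, -6.27900286e-04]), 'joint_efforts': array([-4.20753886e-04, -6.06360984e+01, -3.42820609e+01,  2.00637970e-05,
        4.05062281e-03, -5.82359121e-06]), 'eef_pos': array([ 199.27874006, -591.90157199,  204.23213753]), 'tcp_rot': array([-3.14034393e+00,  9.13051177e-06,  3.24758434e-01]), 'contact_force': array([0.26063515, 0.47776106, 0.35883017]), 'wrist_torque': array([-0.04417297,  0.01190808, -0.0026067 ]), 'grasp_force': 0.0, 'opening': 0.9974532308980998}
```

View pics/top0.png

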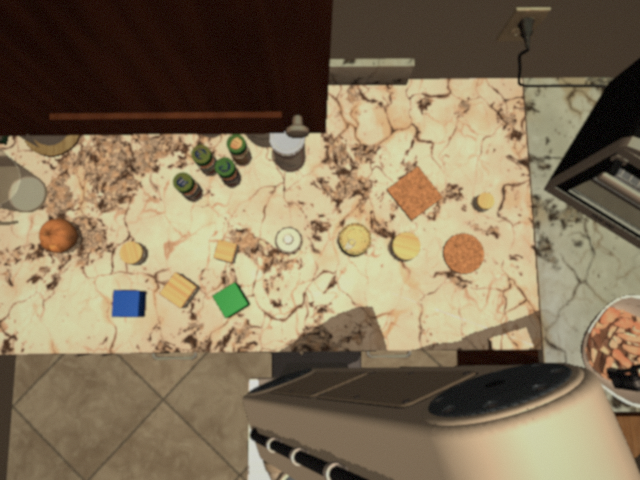

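View pics/scene0.png

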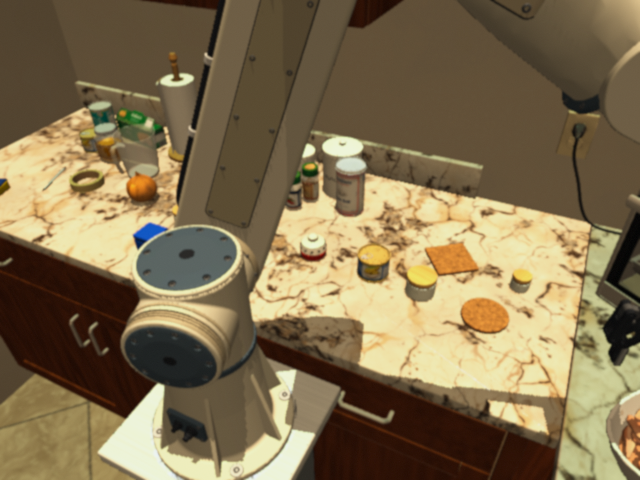

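The top view shows these candidates:
- **Trivets:** the round trivet is at (463,253) and the square one at (415,193).
- **Round wood lids:** (485,201), (405,246) and (131,253).
- **Square wood lids:** (178,290) and (225,250).
- **Look-alikes, leave alone:** blue (128,303) and green (231,300).
- **Bystanders:** the tin is at (354,239) with a metal top, and the timer at (288,240).

Next I'll measure them with depth and confirm in an enlarged crop.

```bash
cat > h.py <<'E'
import cv2,numpy as np
from rig import sensors, grab_frame, camera_params
def cloud(d,c):
    K=c["camera_matrix"];T=c["world_from_camera"]
    v,u=np.mgrid[:480,:640]
    P=np.stack([(u-K[0,2])/K[0,0]*d,(v-K[1,2])/K[1,1]*d,d],-1)
    W=P@T[:3,:3].T+T[:3,3]; W[d==0]=np.nan
    return W
def ray(uv,z,c):
    K=c["camera_matrix"];T=c["world_from_camera"]
    r=T[:3,:3]@np.linalg.solve(K,[uv[0],uv[1],1]);o=T[:3,3]
    return o+r*(z-o[2])/r[2]
def tops(W,zlo,zhi,amin=80):
    "components of the cloud with height in zlo..zhi"
    m=((W[...,2]>zlo)&(W[...,2]<zhi)).astype(np.uint8)
    n,l,s,ce=cv2.connectedComponentsWithStats(m,connectivity=4)
    for i in range(1,n):
        if s[i,4]<amin: continue
        w=W[l==i]; z=np.median(w[:,2])
        w=w[abs(w[:,2]-z)<4]
        (cx,cy),(a,b),t=cv2.minAreaRect(w[:,:2].astype(np.float32))
        (qx,qy),r=cv2.minEnclosingCircle(w[:,:2].astype(np.float32))
        print(np.round(ce[i]),"area",s[i,4],"z %.1f rect %.1f %.1f  %.1fx%.1f yaw %.1f circ %.1f %.1f d%.1f mean"%(z,cx,cy,a,b,t,qx,qy,2*r),np.round(w[:,:2].mean(0),1))
E
python3 - <<'E'
from h import *
d=np.load("pics/top0.npy");p=cv2.imread("pics/top0.png");c=camera_params("top")
W=cloud(d,c)
print("table z",np.nanmedian(W[330:345,150:250,2]),np.nanmedian(W[150:330,440:520,2]))
tops(W,28,75)
h=cv2.cvtColor(p,cv2.COLOR_BGR2HSV)
m=cv2.inRange(h,(4,120,80),(14,255,255));m[:150]=0;m[:,:380]=0
m[330:]=0
for k in cv2.findContours(m,0,2)[0]:
    if cv2.contourArea(k)>300:
        q=np.array([ray(x[0],10,c)[:2] for x in k],np.float32)
        print("trivet",cv2.minAreaRect(q),cv2.minEnclosingCircle(q),cv2.fitEllipse(q)[0])
cv2.imwrite("pics/c0.png",np.vstack([cv2.resize(p[225:325,100:300],(800,300),interpolation=2)[:, :],cv2.resize(p[180:280,330:530],(800,300),interpolation=2)]))
E
```

```text
table z -0.3253655158082438 0.08710618638838241
[574.  66.] area 1027 z 52.7 rect 902.8 -648.1  7.3x269.8 yaw 0.4 circ 906.4 -648.0 d269.8 mean [ 903.6 -646.4]
[424.  70.] area 1761 z 51.9 rect 895.3 -270.8  22.4x466.1 yaw 4.0 circ 892.8 -271.0 d466.3 mean [ 894.8 -276.3]
[598. 192.] area 3180 z 48.7 rect 665.9 -751.4  250.7x332.9 yaw 55.9 circ 666.0 -752.5 d414.5 mean [ 568.7 -691.3]
[259. 139.] area 128 z 50.6 rect 723.8 138.3  48.9x6.5 yaw 71.1 circ 726.8 137.3 d48.9 mean [722.1 135. ]
[ 43. 138.] area 234 z 46.9 rect 729.4 663.4  17.9x74.2 yaw 0.3 circ 738.2 663.5 d74.2 mean [729.  657.7]
[242. 157.] area 138 z 51.7 rect 677.7 177.9  14.3x42.6 yaw 15.6 circ 684.6 179.9 d42.6 mean [676.3 176.6]
[290. 162.] area 180 z 51.4 rect 667.8 57.5  24.5x71.2 yaw 10.0 circ 679.9 59.6 d71.2 mean [662.9  59. ]
[209. 167.] area 121 z 56.4 rect 656.0 251.4  16.7x45.5 yaw 42.3 circ 662.2 257.0 d45.5 mean [653.1 251.5]
[  6. 176.] area 303 z 42.3 rect 619.3 746.1  25.9x85.8 yaw 66.4 circ 614.1 734.3 d85.8 mean [635. 743.]
[232. 178.] area 132 z 56.3 rect 620.5 200.3  11.5x38.3 yaw 22.2 circ 625.8 
[... 1572 characters left out ...]
rect 27.6 -689.8  53.5x88.8 yaw 89.0 circ 30.8 -692.4 d95.5 mean [  36.7 -694.1]
trivet ((283.6127624511719, -712.4288940429688), (110.67268371582031, 49.35667419433594), 89.4660873413086) ((267.1274719238281, -712.2753295898438), 55.9395751953125) (278.60369873046875, -713.275146484375)
trivet ((443.66448974609375, -358.7392578125), (95.00251007080078, 95.6325912475586), 10.533642768859863) ((436.76446533203125, -354.5101013183594), 56.49198913574219) (440.84912109375, -357.3845520019531)
trivet ((593.9854736328125, -245.85107421875), (102.32453155517578, 99.2163314819336), 36.06941604614258) ((594.14208984375, -247.68405151367188), 67.1328353881836) (594.1466064453125, -246.28392028808594)
```

View pics/c0.png

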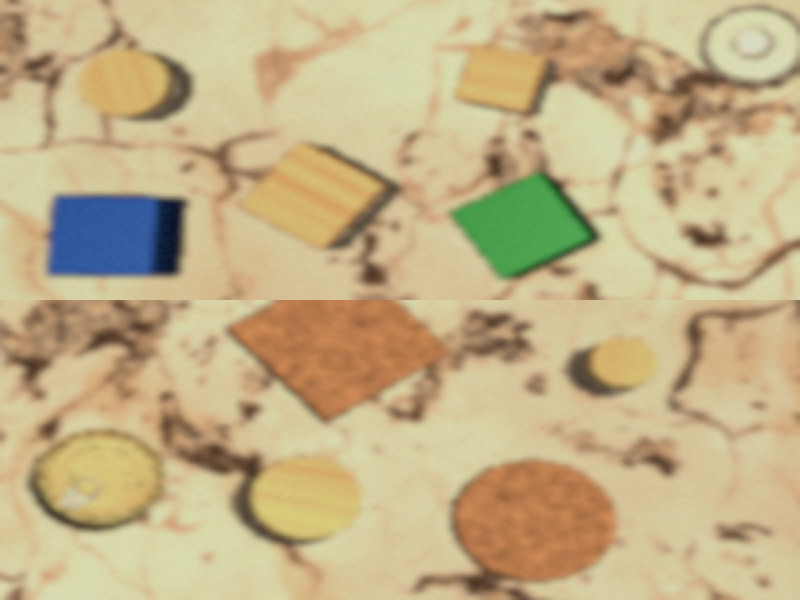

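Sizes and heights match, which settles which jar is which:
- **round_large:** (405,246), 66 mm across, 53.5 mm high.
- **round_medium:** (131,253), 54 mm across.
- **round_small:** (485,201), 42 mm across.
- **square_large:** (178,290), 62 mm across. The blue and green boxes are coloured look-alikes.
- **square_small:** (225,250), 46 mm across.

Next I'll refine the trivet positions and work out the first moves.

```bash
cat >> h.py <<'E'
from scipy.spatial.transform import Rotation as R
def plan(start,wps):
    "start, wps: (x,y,z mm,yaw) tool down; prints turn_z, shift (m) in tool axes, rows needed; rounded, tracked"
    p=np.array(start[:3],float);yaw=start[3]
    for w in wps:
        Q=R.from_euler('xyz',[np.pi,0,yaw])
        s=np.round(Q.inv().apply(np.array(w[:3])-p)/1e3,3);t=-np.round(w[3]-yaw,2)
        print(w,"-> turn %.2f shift %s rows>=%.1f"%(t,s.tolist(),max(np.linalg.norm(s)/.0625,abs(t)/.187)))
        p=p+Q.apply(s*1e3);yaw-=t
    print("end",np.round(p,1).tolist(),round(yaw,3))
E
python3 - <<'E'
from h import *
d=np.load("pics/top0.npy");p=cv2.imread("pics/top0.png");c=camera_params("top")
W=cloud(d,c)
for sl in((slice(225,285),slice(435,500)),(slice(160,225),slice(385,445))):
    w=W[sl].reshape(-1,3);w=w[(w[:,2]>6)&(w[:,2]<14)];print(len(w),np.median(w[:,2]),cv2.minAreaRect(w[:,:2].astype(np.float32)),cv2.minEnclosingCircle(w[:,:2].astype(np.float32)),w.mean(0))
plan((199.4,-592.3,204.9,.3248),[(458.5,-211.5,140,1.57),(458.5,-211.5,10,1.57)])
print("carry");plan((458.5,-211.5,10,1.57),[(458.5,-211.5,90,1.57),(444,-358,90,1.57),(444,-358,21,1.57)])
E
```

```text
1207 9.804992054314198 ((442.569091796875, -354.057373046875), (107.73599243164062, 143.24432373046875), 88.67094421386719) ((442.32672119140625, -364.50164794921875), 83.75634765625) [ 444.74444431 -358.13778185    9.85857023]
1476 9.866762685991716 ((592.90966796875, -246.5721893310547), (186.27328491210938, 110.66596221923828), 28.531095504760742) ((601.8832397460938, -263.07806396484375), 93.47039794921875) [ 595.48279011 -244.7362374     9.90817422]
(458.5, -211.5, 140, 1.57) -> turn -1.25 shift [0.367, -0.278, 0.065] rows>=7.4
(458.5, -211.5, 10, 1.57) -> turn 0.00 shift [0.0, 0.0, 0.13] rows>=2.1
end [458.5, -211.7, 9.9] 1.575
carry
(458.5, -211.5, 90, 1.57) -> turn -0.00 shift [0.0, 0.0, -0.08] rows>=1.3
(444, -358, 90, 1.57) -> turn -0.00 shift [-0.147, -0.014, -0.0] rows>=2.4
(444, -358, 21, 1.57) -> turn -0.00 shift [0.0, -0.0, 0.069] rows>=1.1
end [444.4, -358.5, 21.0] 1.57
```

The manual's scale: turns go in shares of 4 rad. Converting my numbers, -1.25 rad is -0.3125.

Call:
move_arm --pt "0 0 -0.3125 0.367 -0.278 0.065 0.085" --pt "0 0 -0.3125 0.367 -0.278 0.065 0.085" --pt "0 0 -0.3125 0.367 -0.278 0.065 0.085" --pt "0 0 -0.3125 0.367 -0.278 0.065 0.085" --pt "0 0 -0.3125 0.367 -0.278 0.065 0.085" --pt "0 0 -0.3125 0.367 -0.278 0.065 0.085" --pt "0 0 -0.3125 0.367 -0.278 0.065 0.085" --pt "0 0 -0.3125 0.367 -0.278 0.065 0.085" --grip_force 40

```text
clock: 1.1
eef_pos: [459.5, -209.0, 139.3]
tcp_rot: [-3.141, -0.001, 1.579]
contact_force: [0.0, -0.1, -0.1]
opening: 0.994
grasp_force: 0.0
```

Call:
move_arm --pt "0 0 0 0 0 0 0.085" --pt "0 0 0 0 0 0 0.085" --pt "0 0 0 0 0 0 0.085" --pt "0 0 0 0 0 0 0.085"

```text
clock: 1.6
eef_pos: [458.2, -212.6, 140.0]
tcp_rot: [3.141, 0.0, 1.573]
contact_force: [0.8, -0.2, -0.5]
opening: 0.999
grasp_force: 0.0
```

Call:
move_arm --pt "0 0 0 0 0 0.04 0.085" --pt "0 0 0 0 0 0.08 0.085" --pt "0 0 0 0 0 0.11 0.085" --pt "0 0 0 0 0 0.13 0.085" --pt "0 0 0 0 0 0.13 0.085" --pt "0 0 0 0 0 0.13 0.085"

```text
clock: 2.35
eef_pos: [458.9, -212.3, 10.6]
tcp_rot: [3.141, 0.0, 1.574]
contact_force: [-0.2, -0.3, 1.3]
opening: 0.996
grasp_force: 0.0
```

Call:
move_arm --pt "0 0 0 0 0 0 0.04" --pt "0 0 0 0 0 0 0.04" --pt "0 0 0 0 0 0 0.04" --pt "0 0 0 0 0 0 0.04" --pt "0 0 0 0 0 0 0.04" --pt "0 0 0 0 0 0 0.04" --pt "0 0 0 0 0 0 0.04" --pt "0 0 0 0 0 0 0.04"

```text
clock: 3.35
eef_pos: [458.7, -212.0, 11.2]
tcp_rot: [3.141, 0.001, 1.575]
contact_force: [-3.8, -0.5, 9.8]
opening: 0.757
grasp_force: 41.6
```

Call:
move_arm --pt "0 0 0 0 0 -0.03 0.04" --pt "0 0 0 0 0 -0.08 0.04" --pt "0 0 0 -0.05 -0.005 -0.08 0.04" --pt "0 0 0 -0.1 -0.01 -0.08 0.04" --pt "0 0 0 -0.147 -0.014 -0.08 0.04" --pt "0 0 0 -0.147 -0.014 -0.08 0.04" --pt "0 0 0 -0.147 -0.014 -0.08 0.04" --pt "0 0 0 -0.147 -0.014 -0.08 0.04"

```text
clock: 4.35
eef_pos: [445.0, -357.6, 89.9]
tcp_rot: [-3.141, -0.001, 1.576]
contact_force: [-0.5, -0.2, -2.3]
opening: 0.749
grasp_force: 47.6
```

Call:
move_arm --pt "0 0 0 0 0 0.03 0.04" --pt "0 0 0 0 0 0.055 0.04" --pt "0 0 0 0 0 0.065 0.04" --pt "0 0 0 0 0 0.069 0.04" --pt "0 0 0 0 0 0.069 0.04" --pt "0 0 0 0 0 0.069 0.04"

```text
clock: 5.1
eef_pos: [445.7, -359.1, 21.6]
tcp_rot: [3.141, 0.001, 1.575]
contact_force: [-0.3, -0.7, -2.8]
opening: 0.75
grasp_force: 47.7
```

Call:
move_arm --pt "0 0 0 0 0 0.001 0.04" --pt "0 0 0 0 0 0.002 0.04" --pt "0 0 0 0 0 0.002 0.04"

```text
clock: 5.48
eef_pos: [445.8, -359.2, 21.2]
tcp_rot: [3.14, 0.001, 1.575]
contact_force: [-4.5, 4.7, 21.2]
opening: 0.75
grasp_force: 50.0
```

Call:
move_arm --pt "0 0 0 0 0 0 0.066" --pt "0 0 0 0 0 0 0.07" --pt "0 0 0 0 0 0 0.075" --pt "0 0 0 0 0 0 0.085" --pt "0 0 0 0 0 0 0.085" --pt "0 0 0 0 0 0 0.085"

```text
clock: 6.22
eef_pos: [445.1, -358.8, 18.8]
tcp_rot: [-3.141, -0.0, 1.575]
contact_force: [0.2, -0.3, 0.3]
opening: 0.993
grasp_force: 0.0
```

Call:
move_arm --pt "0 0 0 0 0 -0.03 0.085" --pt "0 0 0 0 0 -0.07 0.085" --pt "0 0 0 0 0 -0.13 0.085" --pt "0 0 0 0 0 -0.169 0.085" --pt "0 0 0 0 0 -0.169 0.085" --pt "0 0 0 0 0 -0.169 0.085"

```text
clock: 6.98
eef_pos: [444.7, -358.4, 187.2]
tcp_rot: [-3.141, -0.001, 1.575]
contact_force: [-0.2, 1.0, 0.1]
opening: 0.996
grasp_force: 0.0
```

```bash
python3 - <<'E'
from h import *
p,d=grab_frame("wrist");cv2.imwrite("pics/w1.png",p[...,::-1]);c=camera_params("wrist");tops(cloud(d,c),58,70)
p,d=grab_frame("top");cv2.imwrite("pics/t1.png",p[...,::-1]);tops(cloud(d,camera_params("top")),58,70)
print(sensors.sense()["eef_pos"])
# medium: go up high, travel, from (444.5,-358.5,188)
plan((444.5,-358.5,188,1.575),[(445,40,188,1.575),(449.5,434,150,1.575),(449.5,434,10,1.575),(449.5,434,150,1.575),(445,40,150,1.575),(444,-358.4,150,1.575)])
E
```

```text
[321. 222.] area 4243 z 63.9 rect 445.7 -361.5  64.7x64.9 yaw 87.5 circ 445.9 -361.3 d65.8 mean [ 445.7 -360.3]
[132. 473.] area 228 z 66.6 rect 226.0 -660.6  57.4x10.5 yaw 10.8 circ 226.6 -663.7 d57.4 mean [ 227.1 -660.1]
[576.  63.] area 267 z 63.5 rect 903.3 -642.1  6.2x269.2 yaw 0.2 circ 903.2 -642.1 d269.2 mean [ 903.4 -642.5]
[465.  64.] area 250 z 64.4 rect 903.2 -373.2  254.4x5.8 yaw 89.8 circ 904.1 -373.2 d254.4 mean [ 903.4 -374.3]
[369.  73.] area 208 z 64.3 rect 882.8 -137.1  198.8x5.6 yaw 89.6 circ 882.6 -137.1 d198.8 mean [ 882.5 -136.4]
[ 29. 195.] area 112 z 63.8 rect 584.6 676.6  30.8x96.2 yaw 61.4 circ 591.8 689.9 d96.2 mean [586.1 670.1]
[ 54. 234.] area 418 z 64.5 rect 491.6 612.6  65.7x67.2 yaw 29.5 circ 491.0 610.6 d70.6 mean [490.5 607.1]
[470. 248.] area 636 z 63.7 rect 448.6 -358.5  63.8x64.3 yaw 70.1 circ 449.1 -359.3 d66.5 mean [ 449.  -358.5]
[627. 377.] area 145 z 63.0 rect 151.8 -693.6  32.1x47.5 yaw 27.2 circ 154.3 -693.8 d51.7 mean [ 154.4 -691.5]
[ 444.29423945 -358.1447674   186.30431237]
(445, 40, 188, 1.575) -> turn -0.00 shift [0.398, 0.002, 0.0] rows>=6.4
(449.5, 434, 150, 1.575) -> turn -0.00 shift [0.394, 0.006, 0.038] rows>=6.3
(449.5, 434, 10, 1.575) -> turn -0.00 shift [0.0, 0.0, 0.14] rows>=2.2
(449.5, 434, 150, 1.575) -> turn -0.00 shift [0.0, 0.0, -0.14] rows>=2.2
(445, 40, 150, 1.575) -> turn -0.00 shift [-0.394, -0.006, -0.0] rows>=6.3
(444, -358.4, 150, 1.575) -> turn -0.00 shift [-0.398, -0.002, -0.0] rows>=6.4
end [444.5, -358.5, 150.0] 1.575
```

View pics/w1.png

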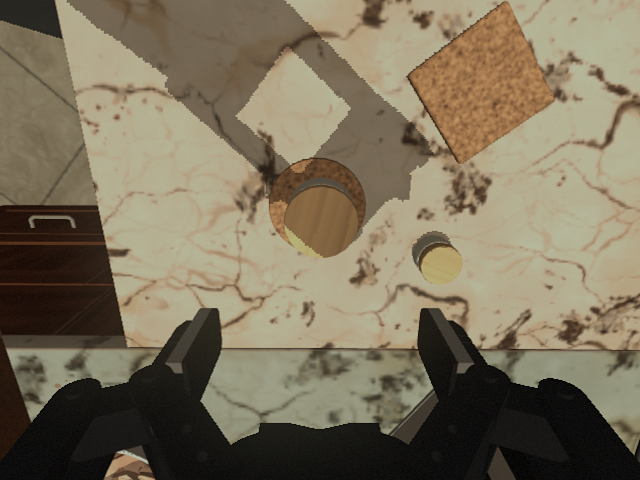

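Wrist view: round_large (~(325,222)) stands upright on the round trivet, at about (445.5,-360) in world. round_small is at (440,262). Now the medium jar.

Call:
move_arm --pt "0 0 0 0.398 0.002 0 0.085" --pt "0 0 0 0.398 0.002 0 0.085" --pt "0 0 0 0.398 0.002 0 0.085" --pt "0 0 0 0.398 0.002 0 0.085" --pt "0 0 0 0.398 0.002 0 0.085" --pt "0 0 0 0.398 0.002 0 0.085" --pt "0 0 0 0.398 0.002 0 0.085" --pt "0 0 0 0.398 0.002 0 0.085"

```text
clock: 8.07
eef_pos: [444.8, 40.5, 186.8]
tcp_rot: [-3.139, 0.0, 1.578]
contact_force: [0.0, -0.3, 0.6]
opening: 0.996
grasp_force: 0.0
```

Call:
move_arm --pt "0 0 0 0.394 0.006 0.038 0.085" --pt "0 0 0 0.394 0.006 0.038 0.085" --pt "0 0 0 0.394 0.006 0.038 0.085" --pt "0 0 0 0.394 0.006 0.038 0.085" --pt "0 0 0 0.394 0.006 0.038 0.085" --pt "0 0 0 0.394 0.006 0.038 0.085" --pt "0 0 0 0.394 0.006 0.038 0.085" --pt "0 0 0 0.394 0.006 0.038 0.085"

```text
clock: 9.07
eef_pos: [450.1, 432.7, 148.6]
tcp_rot: [-3.14, 0.002, 1.576]
contact_force: [-0.3, -0.2, 0.5]
opening: 0.996
grasp_force: 0.0
```

```bash
python3 - <<'E'
from h import *
p,d=grab_frame("wrist");p,d=grab_frame("wrist");cv2.imwrite("pics/w2.png",p[...,::-1]);c=camera_params("wrist");tops(cloud(d,c),40,70)
s=sensors.sense();print(s["eef_pos"],s["tcp_rot"],s["qpos"])
E
```

```text
[378.  15.] area 2788 z 55.0 rect 489.5 579.5  60.9x16.1 yaw 0.2 circ 489.4 587.3 d60.9 mean [487.2 578.3]
[167. 218.] area 6054 z 52.8 rect 328.1 436.6  62.2x62.2 yaw 88.9 circ 327.9 436.7 d84.7 mean [328.9 438.6]
[315. 223.] area 3274 z 46.9 rect 446.7 432.3  52.8x53.0 yaw 67.5 circ 446.7 432.2 d54.0 mean [446.8 433.4]
[235. 346.] area 2068 z 52.6 rect 364.3 313.4  63.2x46.3 yaw 54.9 circ 363.1 314.0 d75.5 mean [373.7 315.8]
[488. 348.] area 499 z 56.3 rect 604.3 320.3  4.8x26.3 yaw 77.7 circ 603.9 318.4 d26.3 mean [601.5 321.2]
[628. 398.] area 1298 z 52.3 rect 747.3 259.5  11.4x56.5 yaw 0.6 circ 753.0 259.6 d56.5 mean [745.7 263.6]
[537. 378.] area 286 z 46.0 rect 663.6 280.0  29.8x6.3 yaw 5.8 circ 663.8 277.4 d29.8 mean [660.1 280.5]
[319. 418.] area 777 z 44.6 rect 452.3 224.6  23.1x45.9 yaw 77.6 circ 452.1 223.0 d49.0 mean [450.5 226.7]
[224. 427.] area 376 z 48.1 rect 354.3 219.1  5.9x46.1 yaw 33.7 circ 354.0 218.9 d46.1 mean [354.5 220.3]
[450.13801901 431.22104122 149.26701751] [-3.14054975e+00  1.69704126e-03  1.57400001e+00] [ 7.61836203e-01  4.06990040e-01  1.68619409e+00 -5.92712616e-04
  1.05033296e+00  7.58928644e-01]
```

Call:
move_arm --pt "0 0 0 0 0 0.04 0.085" --pt "0 0 0 0 0 0.08 0.085" --pt "0 0 0 0 0 0.12 0.085" --pt "0 0 0 0 0 0.14 0.085" --pt "0 0 0 0 0 0.14 0.085" --pt "0 0 0 0 0 0.14 0.085"

```text
clock: 9.93
eef_pos: [451.0, 433.6, 11.4]
tcp_rot: [3.14, -0.001, 1.574]
contact_force: [0.2, 0.4, 0.6]
opening: 0.997
grasp_force: 0.0
```

Call:
move_arm --pt "0 0 0 0 0 0 0.07" --pt "0 0 0 0 0 0 0.06" --pt "0 0 0 0 0 0 0.05" --pt "0 0 0 0 0 0 0.04" --pt "0 0 0 0 0 0 0.03" --pt "0 0 0 0 0 0 0.03" --pt "0 0 0 0 0 0 0.03" --pt "0 0 0 0 0 0 0.03"

```text
clock: 10.92
eef_pos: [450.1, 433.6, 11.1]
tcp_rot: [3.141, -0.001, 1.575]
contact_force: [-2.3, -1.6, 10.2]
opening: 0.604
grasp_force: 39.8
```

Call:
move_arm --pt "0 0 0 0 0 -0.03 0.03" --pt "0 0 0 0 0 -0.08 0.03" --pt "0 0 0 0 0 -0.14 0.03" --pt "0 0 0 -0.05 0 -0.14 0.03" --pt "0 0 0 -0.1 0 -0.14 0.03" --pt "0 0 0 -0.15 -0.002 -0.14 0.03" --pt "0 0 0 -0.2 -0.003 -0.14 0.03" --pt "0 0 0 -0.25 -0.004 -0.14 0.03"

```text
clock: 11.92
eef_pos: [446.7, 181.7, 150.1]
tcp_rot: [3.141, -0.0, 1.575]
contact_force: [0.1, 0.1, -0.8]
opening: 0.605
grasp_force: 42.3
```

Call:
move_arm --pt "0 0 0 -0.06 0 0 0.03" --pt "0 0 0 -0.12 0 0 0.03" --pt "0 0 0 -0.18 -0.001 0 0.03" --pt "0 0 0 -0.24 -0.001 0 0.03" --pt "0 0 0 -0.3 -0.002 0 0.03" --pt "0 0 0 -0.35 -0.002 0 0.03" --pt "0 0 0 -0.4 -0.002 0 0.03" --pt "0 0 0 -0.45 -0.002 0 0.03"

```text
clock: 12.92
eef_pos: [446.5, -268.5, 150.1]
tcp_rot: [3.141, 0.0, 1.575]
contact_force: [1.1, 0.3, -0.9]
opening: 0.601
grasp_force: 42.3
```

Call:
move_arm --pt "0 0 0 -0.05 0 0 0.03" --pt "0 0 0 -0.08 0 0 0.03" --pt "0 0 0 -0.093 0 0 0.03" --pt "0 0 0 -0.093 0 0 0.03" --pt "0 0 0 -0.093 0 0 0.03"

```text
clock: 13.55
eef_pos: [447.0, -358.5, 149.8]
tcp_rot: [-3.141, -0.001, 1.575]
contact_force: [-0.7, -0.4, -1.8]
opening: 0.599
grasp_force: 42.3
```

```bash
python3 - <<'E'
from h import *
s=sensors.sense();print(s["eef_pos"],s["tcp_rot"])
p,d=grab_frame("top");W=cloud(d,camera_params("top"))[150:300,380:540];tops(W,58,70);tops(W,160,205)
p,d=grab_frame("wrist");cv2.imwrite("pics/w3.png",p[...,::-1]);W=cloud(d,camera_params("wrist"));tops(W,58,70);tops(W,160,205)
E
```

```text
[ 447.02972633 -358.48078464  149.77034505] [-3.14113681e+00 -7.43621647e-04  1.57549812e+00]
[ 86. 100.] area 408 z 63.7 rect 445.9 -351.6  64.7x49.7 yaw 24.6 circ 448.7 -358.5 d65.9 mean [ 444.3 -349.9]
[102.  89.] area 460 z 183.9 rect 451.3 -347.8  36.2x59.4 yaw 61.8 circ 450.7 -345.5 d63.3 mean [ 451.7 -348.4]
[318. 221.] area 3218 z 64.6 rect 445.9 -351.5  65.1x44.5 yaw 1.7 circ 446.2 -361.8 d65.3 mean [ 445.8 -349.5]
[453. 455.] area 469 z 63.7 rect 579.5 -589.5  44.8x3.7 yaw 55.8 circ 579.6 -589.5 d44.8 mean [ 579.7 -589.7]
[319. 310.] area 14027 z 185.2 rect 449.7 -356.6  62.0x54.7 yaw 36.3 circ 447.0 -352.4 d75.3 mean [ 447.2 -357.1]
```

View pics/w3.png

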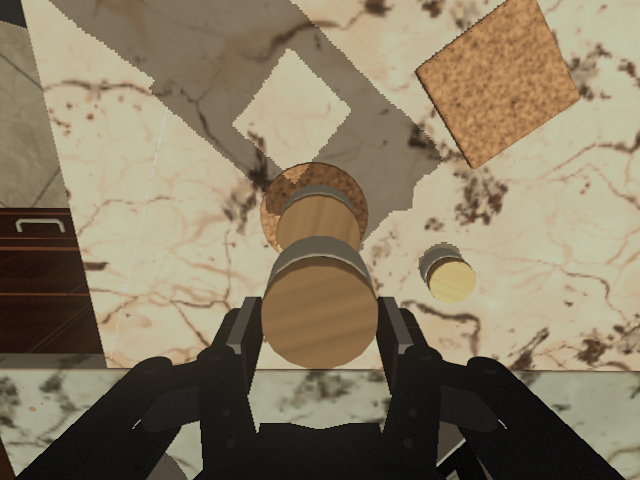

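Wrist view: the medium jar is held upright with its lid at (320,312). The large jar lid shows below it at (320,220). I'll measure how far the held lid is offset from the large jar, using this one view.

```bash
cat >> h.py <<'E'
def lid(W,p,zlo,zhi,d,box=None):
    "circle (known diameter) centre of wood-coloured points at lid height, least squares on the outline"
    from scipy.optimize import least_squares
    h=cv2.cvtColor(p,cv2.COLOR_RGB2HSV)
    m=((W[...,2]>zlo)&(W[...,2]<zhi)&(h[...,1]>90)&(h[...,2]>60)).astype(np.uint8)
    m=cv2.morphologyEx(m,cv2.MORPH_OPEN,np.ones((3,3),np.uint8))
    n,l,s,ce=cv2.connectedComponentsWithStats(m);i=1+np.argmax(s[1:,4])
    w=W[l==i];(cx,cy),r=cv2.minEnclosingCircle(w[:,:2].astype(np.float32))
    print("lid px",ce[i].round(),"n",s[i,4],"z",np.median(w[:,2]).round(1),"circ %.1f %.1f d%.1f (exp %d)"%(cx,cy,2*r,d),"mean",w.mean(0).round(1),cv2.minAreaRect(w[:,:2].astype(np.float32)))
E
python3 - <<'E'
from h import *
p,d=grab_frame("wrist");W=cloud(d,camera_params("wrist"));lid(W,p,180,192,54);lid(W,p,60,68,66)
E
```

```text
lid px [319. 315.] n 10061 z 185.2 circ 447.0 -359.5 d54.1 (exp 54) mean [ 447.1 -357.2  185.1] ((447.20233154296875, -359.518310546875), (51.9298210144043, 53.51889419555664), 0.05826007202267647)
lid px [318. 221.] n 3164 z 64.6 circ 446.1 -361.6 d65.4 (exp 66) mean [ 445.9 -349.4   64.5] ((446.119384765625, -350.83807373046875), (65.1858139038086, 42.60226058959961), 0.0659639984369278)
```

Call:
move_arm --pt "0 0 0 -0.002 -0.001 0.03 0.03" --pt "0 0 0 -0.002 -0.001 0.055 0.03" --pt "0 0 0 -0.002 -0.001 0.067 0.03" --pt "0 0 0 -0.002 -0.001 0.072 0.03" --pt "0 0 0 -0.002 -0.001 0.075 0.03" --pt "0 0 0 -0.002 -0.001 0.075 0.03" --pt "0 0 0 -0.002 -0.001 0.075 0.03"

```text
clock: 14.58
eef_pos: [446.4, -362.0, 75.4]
tcp_rot: [3.141, 0.001, 1.575]
contact_force: [0.7, 0.1, -1.3]
opening: 0.604
grasp_force: 42.3
```

Call:
move_arm --pt "0 0 0 0 0 0.001 0.03" --pt "0 0 0 0 0 0.001 0.03"

```text
clock: 14.82
eef_pos: [446.5, -362.1, 75.2]
tcp_rot: [3.141, 0.001, 1.575]
contact_force: [-2.9, 1.7, 9.7]
opening: 0.602
grasp_force: 43.4
```

Call:
move_arm --pt "0 0 0 0 0 0 0.055" --pt "0 0 0 0 0 0 0.06" --pt "0 0 0 0 0 0 0.065" --pt "0 0 0 0 0 0 0.075" --pt "0 0 0 0 0 0 0.085" --pt "0 0 0 0 0 0 0.085"

```text
clock: 15.58
eef_pos: [446.1, -361.8, 73.8]
tcp_rot: [-3.142, -0.0, 1.575]
contact_force: [-0.5, 0.4, 0.2]
opening: 0.993
grasp_force: 0.0
```

Call:
move_arm --pt "0 0 0 0 0 -0.03 0.085" --pt "0 0 0 0 0 -0.07 0.085" --pt "0 0 0 0 0 -0.12 0.085" --pt "0 0 0 0 0 -0.12 0.085" --pt "0 0 0 0 0 -0.12 0.085"

```text
clock: 16.2
eef_pos: [445.9, -361.6, 193.5]
tcp_rot: [-3.141, -0.0, 1.575]
contact_force: [-0.4, -0.4, 0.2]
opening: 0.993
grasp_force: 0.0
```

```bash
python3 - <<'E'
from h import *
p,d=grab_frame("wrist");cv2.imwrite("pics/w4.png",p[...,::-1]);W=cloud(d,camera_params("wrist"));lid(W,p,105,115,54);lid(W,p,60,68,66)
s=sensors.sense();print(s["eef_pos"],s["tcp_rot"])
p,d=grab_frame("top");W=cloud(d,camera_params("top"));lid(W[100:320,380:540],p[100:320,380:540],36,44,42)
plan((446,-360.5,194,1.575),[(568,-408,194,1.575),(568,-408,10,1.575),(568,-408,160,1.575),(446,-360.5,160,1.575)])
E
```

```text
lid px [320. 234.] n 3612 z 109.8 circ 446.2 -362.4 d53.5 (exp 54) mean [ 446.  -361.2  109.8] ((445.866455078125, -362.2314758300781), (52.63591766357422, 52.69670486450195), 64.42057037353516)
lid px [318. 197.] n 955 z 63.8 circ 445.5 -360.7 d65.1 (exp 66) mean [ 444.5 -342.5   63.7] ((444.73065185546875, -347.4866027832031), (65.0102310180664, 37.00834655761719), 3.123058557510376)
[ 445.52972835 -361.2897162   192.84746433] [-3.14036693e+00 -1.02370087e-03  1.57482008e+00]
lid px [103. 100.] n 143 z 39.9 circ 568.9 -406.1 d39.1 (exp 42) mean [ 568.7 -404.1   39.9] ((569.2314453125, -404.8868103027344), (30.482778549194336, 37.993743896484375), 84.1581802368164)
(568, -408, 194, 1.575) -> turn -0.00 shift [-0.048, 0.122, 0.0] rows>=2.1
(568, -408, 10, 1.575) -> turn -0.00 shift [-0.0, -0.0, 0.184] rows>=2.9
(568, -408, 160, 1.575) -> turn -0.00 shift [-0.0, -0.0, -0.15] rows>=2.4
(446, -360.5, 160, 1.575) -> turn -0.00 shift [0.048, -0.122, 0.0] rows>=2.1
end [446.0, -360.5, 160.0] 1.575
```

Call:
move_arm --pt "0 0 0 -0.02 0.05 0 0.07" --pt "0 0 0 -0.04 0.1 0 0.07" --pt "0 0 0 -0.046 0.122 0 0.07" --pt "0 0 0 -0.046 0.122 0.04 0.07" --pt "0 0 0 -0.046 0.122 0.044 0.07" --pt "0 0 0 -0.046 0.122 0.044 0.07" --pt "0 0 0 -0.046 0.122 0.044 0.07"

```text
clock: 17.18
eef_pos: [568.7, -407.8, 151.3]
tcp_rot: [3.14, 0.001, 1.575]
contact_force: [0.9, 0.1, -0.0]
opening: 0.821
grasp_force: 0.0
```

```bash
python3 - <<'E'
from h import *
p,d=grab_frame("wrist");W=cloud(d,camera_params("wrist"));lid(W,p,35,45,42)
s=sensors.sense();print(s["eef_pos"],s["tcp_rot"])
E
```

```text
lid px [315. 226.] n 1803 z 40.7 circ 565.3 -411.5 d41.3 (exp 42) mean [ 565.5 -410.6   40.6] ((565.3717651367188, -411.34521484375), (40.43675231933594, 40.13570785522461), 36.48588562011719)
[ 568.79864933 -407.81096309  151.45012134] [3.13989509e+00 1.21704565e-03 1.57460524e+00]
```

Call:
move_arm --pt "0 0 0 -0.002 -0.001 0.04 0.07" --pt "0 0 0 -0.002 -0.001 0.08 0.07" --pt "0 0 0 -0.002 -0.001 0.12 0.07" --pt "0 0 0 -0.002 -0.001 0.14 0.07" --pt "0 0 0 -0.002 -0.001 0.14 0.07" --pt "0 0 0 -0.002 -0.001 0.14 0.07"

```text
clock: 17.98
eef_pos: [568.5, -410.2, 11.8]
tcp_rot: [3.139, 0.002, 1.575]
contact_force: [0.1, 0.8, 0.2]
opening: 0.821
grasp_force: 0.0
```

Call:
move_arm --pt "0 0 0 0 0 0 0.06" --pt "0 0 0 0 0 0 0.05" --pt "0 0 0 0 0 0 0.04" --pt "0 0 0 0 0 0 0.03" --pt "0 0 0 0 0 0 0.02" --pt "0 0 0 0 0 0 0.02" --pt "0 0 0 0 0 0 0.02" --pt "0 0 0 0 0 0 0.02" --grip_force 30

```text
clock: 18.98
eef_pos: [567.6, -409.6, 11.0]
tcp_rot: [3.141, 0.001, 1.575]
contact_force: [-1.9, 0.9, 8.5]
opening: 0.452
grasp_force: 29.2
```

Call:
move_arm --pt "0 0 0 0 0 -0.03 0.02" --pt "0 0 0 0 0 -0.08 0.02" --pt "0 0 0 0 0 -0.14 0.02" --pt "0 0 0 0 0 -0.17 0.02" --pt "0 0 0 0 0 -0.17 0.02"

```text
clock: 19.6
eef_pos: [568.8, -410.4, 183.4]
tcp_rot: [3.137, 0.003, 1.575]
contact_force: [-0.2, -0.2, -0.9]
opening: 0.236
grasp_force: 0.0
```

Call:
move_arm --pt "0 0 0 0.02 -0.05 0 0.02" --pt "0 0 0 0.04 -0.1 0 0.02" --pt "0 0 0 0.048 -0.121 0 0.02" --pt "0 0 0 0.048 -0.121 0 0.02" --pt "0 0 0 0.048 -0.121 0 0.02" --pt "0 0 0 0.048 -0.121 0 0.02"

```text
clock: 20.35
eef_pos: [447.0, -362.1, 179.5]
tcp_rot: [3.142, -0.0, 1.575]
contact_force: [0.4, -0.1, 0.4]
opening: 0.236
grasp_force: 0.0
```

```bash
python3 - <<'E'
from h import *
p,d=grab_frame("wrist");cv2.imwrite("pics/w5.png",p[...,::-1]);W=cloud(d,camera_params("wrist"));lid(W,p,200,215,42);lid(W,p,105,115,54)
s=sensors.sense();print(s["eef_pos"],s["tcp_rot"])
E
```

```text
Traceback (most recent call last):
  File "h.py", line 40, in lid
    n,l,s,ce=cv2.connectedComponentsWithStats(m);i=1+np.argmax(s[1:,4])
                                                     ~~~~~~~~~^^^^^^^^^
ValueError: attempt to get argmax of an empty sequence
```

The small jar slipped out of the grip. I'll check where it is.

```bash
python3 - <<'E'
from h import *
p,d=grab_frame("top");cv2.imwrite("pics/t6.png",cv2.resize(p[150:300,360:560,::-1],(800,600)));W=cloud(d,camera_params("top"));tops(W[150:300,360:540],25,50)
p,d=grab_frame("wrist");cv2.imwrite("pics/w6.png",p[...,::-1]);W=cloud(d,camera_params("wrist"));tops(W,30,50);tops(W,100,120)
E
```

```text
[123.  50.] area 260 z 39.5 rect 570.1 -406.7  40.3x40.2 yaw 43.8 circ 569.9 -407.0 d42.3 mean [ 570.5 -406.3]
[ 97. 103.] area 85 z 38.2 rect 439.8 -338.3  60.9x21.8 yaw 24.4 circ 444.3 -348.2 d60.9 mean [ 435.5 -335.9]
[319. 183.] area 242 z 41.4 rect 444.8 -336.1  52.8x13.6 yaw 2.8 circ 445.1 -342.9 d52.8 mean [ 445.7 -333.4]
[443. 262.] area 1497 z 40.5 rect 566.6 -410.1  40.4x41.1 yaw 31.4 circ 567.0 -410.0 d42.5 mean [ 566.2 -409.1]
[  5. 459.] area 447 z 36.5 rect 68.3 -665.0  3.9x55.9 yaw 0.1 circ 67.9 -665.0 d55.9 mean [  68.3 -667.8]
[442. 467.] area 402 z 48.6 rect 593.9 -667.7  15.6x58.7 yaw 39.4 circ 597.5 -664.7 d58.7 mean [ 593.2 -666. ]
[319. 239.] area 4133 z 110.6 rect 446.4 -362.9  53.0x53.2 yaw 47.6 circ 446.5 -363.3 d54.0 mean [ 446.4 -361.8]
```

View pics/w6.png

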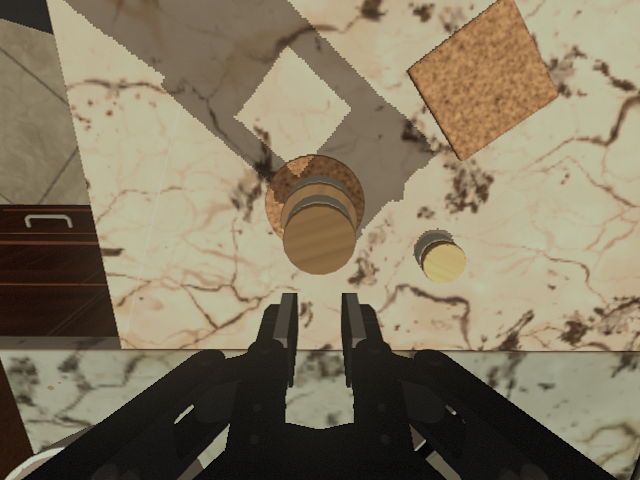

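Wrist view: the two-jar stack is fine, with its top lid at (320,238). The small jar is still standing where it was, at (443,262). I'll grip it lower and harder.

Call:
move_arm --pt "0 0 0 -0.02 0.05 0 0.07" --pt "0 0 0 -0.04 0.1 0 0.07" --pt "0 0 0 -0.048 0.121 0 0.07" --pt "0 0 0 -0.048 0.121 0.03 0.07" --pt "0 0 0 -0.048 0.121 0.03 0.07" --pt "0 0 0 -0.048 0.121 0.03 0.07" --grip_force 60

```text
clock: 21.25
eef_pos: [567.4, -409.4, 150.4]
tcp_rot: [3.142, 0.0, 1.575]
contact_force: [-0.2, -0.2, 0.0]
opening: 0.821
grasp_force: 0.0
```

Call:
move_arm --pt "0 0 0 0 0 0.04 0.07" --pt "0 0 0 0 0 0.08 0.07" --pt "0 0 0 0 0 0.12 0.07" --pt "0 0 0 0 0 0.135 0.07" --pt "0 0 0 0 0 0.144 0.07" --pt "0 0 0 0 0 0.144 0.07" --pt "0 0 0 0 0 0.144 0.07"

```text
clock: 22.12
eef_pos: [568.2, -409.9, 7.4]
tcp_rot: [3.14, 0.001, 1.575]
contact_force: [-0.2, -0.4, -0.4]
opening: 0.819
grasp_force: 0.0
```

Call:
move_arm --pt "0 0 0 0 0 0 0.06" --pt "0 0 0 0 0 0 0.05" --pt "0 0 0 0 0 0 0.04" --pt "0 0 0 0 0 0 0.03" --pt "0 0 0 0 0 0 0.02" --pt "0 0 0 0 0 0 0.02" --pt "0 0 0 0 0 0 0.02" --pt "0 0 0 0 0 0 0.02"

```text
clock: 23.12
eef_pos: [567.5, -409.4, 6.8]
tcp_rot: [3.141, 0.0, 1.575]
contact_force: [-1.7, 1.4, 7.8]
opening: 0.453
grasp_force: 59.3
```

Call:
move_arm --pt "0 0 0 0 0 -0.01 0.02" --pt "0 0 0 0 0 -0.02 0.02" --pt "0 0 0 0 0 -0.03 0.02" --pt "0 0 0 0 0 -0.04 0.02"

```text
clock: 23.62
eef_pos: [567.4, -409.4, 46.7]
tcp_rot: [3.141, 0.0, 1.575]
contact_force: [0.1, 0.7, -0.7]
opening: 0.454
grasp_force: 60.3
```

Call:
move_arm --pt "0 0 0 0 0 -0.04 0.02" --pt "0 0 0 0 0 -0.08 0.02" --pt "0 0 0 0 0 -0.12 0.02" --pt "0 0 0 0.02 -0.05 -0.12 0.02" --pt "0 0 0 0.04 -0.1 -0.12 0.02" --pt "0 0 0 0.048 -0.121 -0.12 0.02" --pt "0 0 0 0.048 -0.121 -0.12 0.02" --pt "0 0 0 0.048 -0.121 -0.12 0.02"

```text
clock: 24.62
eef_pos: [447.2, -362.4, 166.5]
tcp_rot: [3.14, 0.001, 1.575]
contact_force: [0.6, 0.2, -0.5]
opening: 0.449
grasp_force: 60.8
```

Call:
move_arm --pt "0 0 0 0 0 0 0.02" --pt "0 0 0 0 0 0 0.02" --pt "0 0 0 0 0 0 0.02"

```text
clock: 25.0
eef_pos: [446.4, -361.8, 165.6]
tcp_rot: [-3.141, -0.0, 1.575]
contact_force: [-0.4, -0.5, -1.2]
opening: 0.452
grasp_force: 60.8
```

```bash
python3 - <<'E'
from h import *
s=sensors.sense();print(s["eef_pos"],s["tcp_rot"],s["opening"])
p,d=grab_frame("wrist");W=cloud(d,camera_params("wrist"));lid(W,p,190,212,42);lid(W,p,105,115,54)
E
```

```text
[ 446.38712836 -361.83495815  165.64691925] [-3.14134288e+00 -2.03795098e-04  1.57496965e+00] 0.452385249040411
lid px [319. 312.] n 6223 z 199.3 circ 446.2 -362.5 d42.2 (exp 42) mean [ 446.2 -359.9  198.9] ((446.3498229980469, -362.2453918457031), (38.74609375, 41.48818588256836), 0.45675352215766907)
lid px [320. 235.] n 2855 z 110.6 circ 446.2 -361.7 d53.4 (exp 54) mean [ 446.4 -353.5  110.5] ((446.1546630859375, -355.3758850097656), (37.60793685913086, 52.36823654174805), 89.71878051757812)
```

Call:
move_arm --pt "0 0 0 0 0 0.02 0.02" --pt "0 0 0 0 0 0.035 0.02" --pt "0 0 0 0 0 0.043 0.02" --pt "0 0 0 0 0 0.047 0.02" --pt "0 0 0 0 0 0.049 0.02" --pt "0 0 0 0 0 0.049 0.02" --pt "0 0 0 0 0 0.049 0.02"

```text
clock: 25.92
eef_pos: [446.3, -361.9, 117.2]
tcp_rot: [3.141, 0.0, 1.575]
contact_force: [0.2, 0.0, -1.6]
opening: 0.45
grasp_force: 60.9
```

Call:
move_arm --pt "0 0 0 0 0 0.001 0.02" --pt "0 0 0 0 0 0.001 0.02"

```text
clock: 26.18
eef_pos: [446.4, -362.1, 116.8]
tcp_rot: [3.141, 0.001, 1.575]
contact_force: [-2.2, 1.6, 6.6]
opening: 0.448
grasp_force: 61.5
```

Call:
move_arm --pt "0 0 0 0 0 0 0.043" --pt "0 0 0 0 0 0 0.046" --pt "0 0 0 0 0 0 0.05" --pt "0 0 0 0 0 0 0.06" --pt "0 0 0 0 0 0 0.075" --pt "0 0 0 0 0 0 0.085" --pt "0 0 0 0 0 0 0.085"

```text
clock: 27.05
eef_pos: [446.2, -361.8, 115.9]
tcp_rot: [3.142, 0.0, 1.575]
contact_force: [-0.1, -0.2, -0.1]
opening: 0.996
grasp_force: 0.0
```

Call:
move_arm --pt "0 0 0 0 0 -0.03 0.085" --pt "0 0 0 0 0 -0.07 0.085" --pt "0 0 0 0 0 -0.1 0.085" --pt "0 0 0 0 0 -0.1 0.085" --pt "0 0 0 0 0 -0.1 0.085"

```text
clock: 27.68
eef_pos: [445.8, -361.5, 215.2]
tcp_rot: [-3.141, -0.0, 1.575]
contact_force: [-0.7, -0.6, -0.3]
opening: 0.993
grasp_force: 0.0
```

```bash
python3 - <<'E'
from h import *
s=sensors.sense();print(s["eef_pos"],s["tcp_rot"])
p,d=grab_frame("wrist");W=cloud(d,camera_params("wrist"));lid(W,p,144,156,42);lid(W,p,105,115,54);lid(W,p,60,68,66)
e=(*s["eef_pos"],1.575)
plan(e,[(420,-50,180,1.575),(360.3,319.5,150,.956)])
E
```

```text
[ 445.77715227 -361.48247557  215.22802619] [-3.14096161e+00 -4.99417794e-04  1.57480475e+00]
lid px [320. 242.] n 2485 z 150.1 circ 446.2 -362.6 d41.7 (exp 42) mean [ 446.1 -361.3  150. ] ((445.93701171875, -362.2934265136719), (40.89537811279297, 40.20841979980469), 89.25192260742188)
lid px [320. 210.] n 876 z 110.0 circ 446.1 -361.3 d53.3 (exp 54) mean [ 446.  -348.4  109.8] ((445.4943542480469, -352.78192138671875), (53.06011199951172, 33.2310791015625), 3.311882734298706)
lid px [319. 192.] n 837 z 64.0 circ 445.8 -361.2 d65.0 (exp 66) mean [ 444.9 -342.6   63.9] ((445.6087341308594, -347.2892150878906), (64.67936706542969, 36.40639877319336), 1.3110121488571167)
(420, -50, 180, 1.575) -> turn -0.00 shift [0.312, -0.024, 0.035] rows>=5.0
(360.3, 319.5, 150, 0.956) -> turn 0.62 shift [0.369, -0.059, 0.03] rows>=6.0
end [359.9, 319.2, 150.2] 0.955
```

The round stack is done and centred within about 2 mm. Now square_large.

Call:
move_arm --pt "0 0 0 0.06 -0.004 0 0.085" --pt "0 0 0 0.12 -0.009 0 0.085" --pt "0 0 0 0.18 -0.014 0.01 0.085" --pt "0 0 0 0.24 -0.019 0.02 0.085" --pt "0 0 0 0.3 -0.023 0.035 0.085" --pt "0 0 0 0.312 -0.024 0.035 0.085"

```text
clock: 28.48
eef_pos: [418.6, -47.0, 179.0]
tcp_rot: [-3.138, -0.001, 1.578]
contact_force: [0.3, -0.8, -0.3]
opening: 0.999
grasp_force: 0.0
```

Converted, 0.62 rad is 0.155.

Call:
move_arm --pt "0 0 0.155 0.369 -0.059 0.03 0.085" --pt "0 0 0.155 0.369 -0.059 0.03 0.085" --pt "0 0 0.155 0.369 -0.059 0.03 0.085" --pt "0 0 0.155 0.369 -0.059 0.03 0.085" --pt "0 0 0.155 0.369 -0.059 0.03 0.085" --pt "0 0 0.155 0.369 -0.059 0.03 0.085" --pt "0 0 0.155 0.369 -0.059 0.03 0.085" --pt "0 0 0.155 0.369 -0.059 0.03 0.085"

```text
clock: 29.48
eef_pos: [360.3, 320.7, 150.1]
tcp_rot: [-3.141, 0.001, 0.958]
contact_force: [0.3, -0.2, 0.5]
opening: 0.993
grasp_force: 0.0
```

Call:
move_arm --pt "0 0 0 0 0 0 0.085" --pt "0 0 0 0 0 0 0.085" --pt "0 0 0 0 0 0 0.085"

```text
clock: 29.85
eef_pos: [360.8, 317.9, 151.0]
tcp_rot: [3.142, -0.0, 0.953]
contact_force: [-0.0, -0.8, 0.2]
opening: 0.994
grasp_force: 0.0
```

```bash
python3 - <<'E'
from h import *
s=sensors.sense();print(s["eef_pos"],s["tcp_rot"])
p,d=grab_frame("wrist");cv2.imwrite("pics/w7.png",p[...,::-1]);W=cloud(d,camera_params("wrist"));tops(W,47,57,1500)
E
```

```text
[360.84083874 317.93049896 151.02437451] [ 3.14150182e+00 -5.73257453e-05  9.53255569e-01]
[189. 124.] area 7461 z 52.6 rect 327.7 437.0  62.4x61.5 yaw 89.0 circ 327.8 436.7 d84.0 mean [328.9 437.3]
[316. 227.] area 5552 z 52.6 rect 357.4 318.1  61.6x62.1 yaw 55.1 circ 357.3 318.3 d84.1 mean [358.5 319.5]
[371. 345.] area 4015 z 52.5 rect 333.4 197.5  62.4x62.0 yaw 31.7 circ 333.5 197.1 d84.5 mean [334.5 199.3]
```

View pics/w7.png

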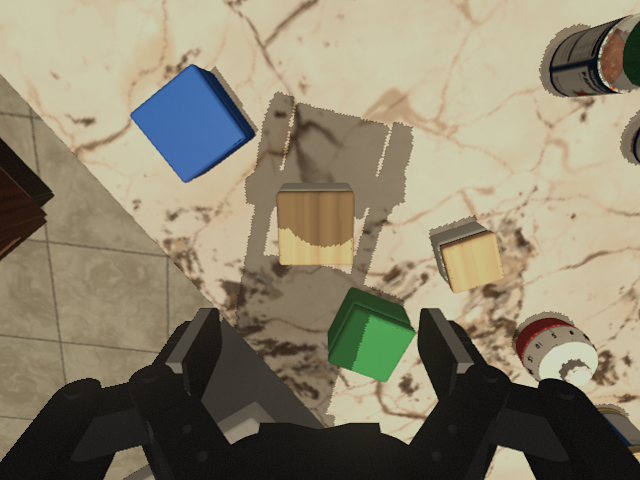

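Wrist view: the wood-lidded square is at (316,227) between blue (193,123) and green (372,337), lined up with the fingers and with clearance on both sides. Descending.

Call:
move_arm --pt "0 0 0 0 -0.001 0.04 0.085" --pt "0 0 0 0 -0.001 0.08 0.085" --pt "0 0 0 0 -0.001 0.12 0.085" --pt "0 0 0 0 -0.001 0.142 0.085" --pt "0 0 0 0 -0.001 0.142 0.085" --pt "0 0 0 0 -0.001 0.142 0.085"

```text
clock: 30.65
eef_pos: [360.2, 319.7, 9.7]
tcp_rot: [3.141, -0.001, 0.954]
contact_force: [0.7, -0.4, 0.6]
opening: 0.997
grasp_force: 0.0
```

Call:
move_arm --pt "0 0 0 0 0 0 0.075" --pt "0 0 0 0 0 0 0.065" --pt "0 0 0 0 0 0 0.055" --pt "0 0 0 0 0 0 0.04" --pt "0 0 0 0 0 0 0.04" --pt "0 0 0 0 0 0 0.04" --pt "0 0 0 0 0 0 0.04" --pt "0 0 0 0 0 0 0.04"

```text
clock: 31.65
eef_pos: [360.0, 319.9, 10.1]
tcp_rot: [3.141, -0.001, 0.955]
contact_force: [-2.2, -1.1, 13.2]
opening: 0.711
grasp_force: 62.8
```

Call:
move_arm --pt "0 0 0 0 0 -0.02 0.04" --pt "0 0 0 0 0 -0.05 0.04" --pt "0 0 0 0 0 -0.1 0.04" --pt "0 0 0 0 0 -0.14 0.04" --pt "0 0 0 0 0 -0.14 0.04" --pt "0 0 0 0 0 -0.14 0.04"

```text
clock: 32.4
eef_pos: [358.9, 318.9, 148.1]
tcp_rot: [-3.141, 0.001, 0.955]
contact_force: [-1.0, -0.0, -3.6]
opening: 0.704
grasp_force: 68.1
```

```bash
python3 - <<'E'
from h import *
s=sensors.sense();print(s["eef_pos"],s["tcp_rot"],s["opening"])
p,d=grab_frame("wrist");W=cloud(d,camera_params("wrist"));lid(W,p,180,205,62)
plan((*s["eef_pos"],s["tcp_rot"][2]),[(440,-80,150,.8),(594,-246,150,.63)])
E
```

```text
[358.94878774 318.90574832 148.07153419] [-3.14134054e+00  1.00137043e-03  9.54843293e-01] 0.7036824185206847
lid px [319. 323.] n 18299 z 189.8 circ 357.3 316.1 d84.4 (exp 62) mean [359.7 320.  189.5] ((357.3593444824219, 316.2254638671875), (62.421165466308594, 62.08453369140625), 54.8389892578125)
(440, -80, 150, 0.8) -> turn 0.15 shift [-0.279, 0.297, -0.002] rows>=6.5
(594, -246, 150, 0.63) -> turn 0.17 shift [-0.013, 0.226, 0.0] rows>=3.6
end [594.0, -246.4, 150.1] 0.635
```

Converted, 0.15 rad is 0.0375.

Call:
move_arm --pt "0 0 0.005 -0.035 0.037 0 0.04" --pt "0 0 0.01 -0.075 0.08 0 0.04" --pt "0 0 0.015 -0.115 0.123 0 0.04" --pt "0 0 0.02 -0.155 0.165 0 0.04" --pt "0 0 0.025 -0.195 0.208 0 0.04" --pt "0 0 0.0325 -0.235 0.25 0 0.04" --pt "0 0 0.0375 -0.265 0.282 0 0.04" --pt "0 0 0.0375 -0.279 0.297 0 0.04"

```text
clock: 33.45
eef_pos: [439.9, -81.9, 147.2]
tcp_rot: [-3.139, 0.002, 0.802]
contact_force: [0.3, 0.6, -2.7]
opening: 0.702
grasp_force: 68.0
```

Converted, 0.17 rad is 0.0425.

Call:
move_arm --pt "0 0 0.0075 -0.002 0.03 0 0.04" --pt "0 0 0.02 -0.004 0.08 0 0.04" --pt "0 0 0.03 -0.007 0.13 0 0.04" --pt "0 0 0.0375 -0.01 0.18 0 0.04" --pt "0 0 0.0425 -0.012 0.21 0 0.04" --pt "0 0 0.0425 -0.013 0.226 0 0.04" --pt "0 0 0.0425 -0.013 0.226 0 0.04" --pt "0 0 0.0425 -0.013 0.226 0 0.04"

```text
clock: 34.45
eef_pos: [593.5, -244.8, 148.2]
tcp_rot: [-3.14, 0.001, 0.635]
contact_force: [-0.3, 0.1, -2.7]
opening: 0.707
grasp_force: 68.0
```

```bash
python3 - <<'E'
from h import *
s=sensors.sense();print(s["eef_pos"],s["tcp_rot"],s["opening"])
p,d=grab_frame("wrist");cv2.imwrite("pics/w8.png",p[...,::-1]);c=camera_params("wrist");W=cloud(d,c);lid(W,p,180,205,62)
h=cv2.cvtColor(p,cv2.COLOR_RGB2HSV)
for lo,hi in(((6,14)),):
    m=((W[...,2]>lo)&(W[...,2]<hi)&(h[...,1]>90)).astype(np.uint8);m=cv2.morphologyEx(m,cv2.MORPH_OPEN,np.ones((5,5),np.uint8))
    n,l,st,ce=cv2.connectedComponentsWithStats(m)
    for i in range(1,n):
        if st[i,4]>800:
            w=W[l==i];print(ce[i].round(),st[i,4],w.mean(0).round(1),cv2.minAreaRect(w[:,:2].astype(np.float32)),np.round(np.percentile(w[:,:2],[0.5,99.5],axis=0),1).tolist())
E
```

```text
[ 593.49768818 -244.7917656   148.19730457] [-3.13973841e+00  8.72483255e-04  6.35440018e-01] 0.7068412973028874
lid px [319. 323.] n 18429 z 190.8 circ 591.9 -246.8 d84.0 (exp 62) mean [ 595.1 -244.3  190.5] ((591.5611572265625, -246.94874572753906), (62.848785400390625, 62.087955474853516), 35.98870849609375)
[322. 197.] 7805 [ 608.5 -237.2   10.9] ((607.444091796875, -238.12710571289062), (64.25025177001953, 100.11582946777344), 36.49795913696289) [[558.3, -290.7], [657.7, -184.6]]
```

View pics/w8.png

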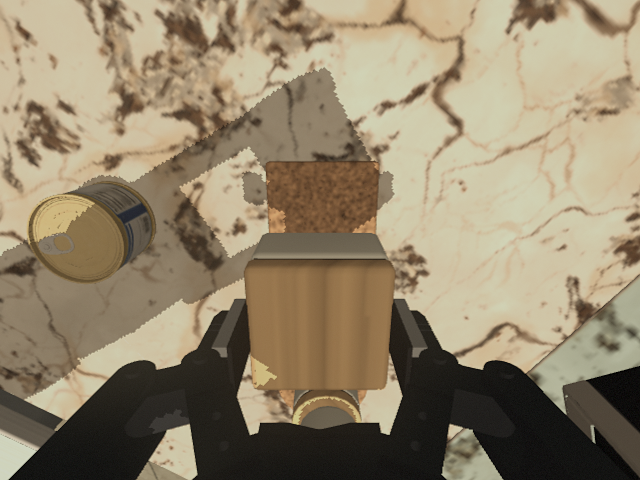

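Wrist view: square_large is held at (319,323), parallel to the square trivet (322,197) and within about 2 mm of its centre. The round stack behind it is clear. Lowering.

Call:
move_arm --pt "0 0 0 0 0.002 0.03 0.04" --pt "0 0 0 0 0.002 0.07 0.04" --pt "0 0 0 0 0.002 0.1 0.04" --pt "0 0 0 0 0.002 0.115 0.04" --pt "0 0 0 0 0.002 0.124 0.04" --pt "0 0 0 0 0.002 0.128 0.04" --pt "0 0 0 0 0.002 0.128 0.04" --pt "0 0 0 0 0.002 0.128 0.04"

```text
clock: 35.5
eef_pos: [596.4, -247.7, 21.7]
tcp_rot: [3.141, -0.001, 0.635]
contact_force: [-0.5, 0.0, -2.6]
opening: 0.705
grasp_force: 67.9
```

Call:
move_arm --pt "0 0 0 0 0 0.001 0.04" --pt "0 0 0 0 0 0.002 0.04" --pt "0 0 0 0 0 0.002 0.04"

```text
clock: 35.88
eef_pos: [596.2, -247.7, 20.2]
tcp_rot: [3.141, -0.0, 0.635]
contact_force: [-2.8, 1.4, 8.2]
opening: 0.701
grasp_force: 69.2
```

Call:
move_arm --pt "0 0 0 0 0 0 0.063" --pt "0 0 0 0 0 0 0.066" --pt "0 0 0 0 0 0 0.07" --pt "0 0 0 0 0 0 0.08" --pt "0 0 0 0 0 0 0.085" --pt "0 0 0 0 0 0 0.085"

```text
clock: 36.62
eef_pos: [595.9, -247.5, 18.8]
tcp_rot: [-3.142, 0.0, 0.635]
contact_force: [-0.4, -0.8, 0.3]
opening: 0.996
grasp_force: 0.0
```

Call:
move_arm --pt "0 0 0 0 0 -0.03 0.085" --pt "0 0 0 0 0 -0.07 0.085" --pt "0 0 0 0 0 -0.12 0.085" --pt "0 0 0 0 0 -0.16 0.085" --pt "0 0 0 0 0 -0.16 0.085" --pt "0 0 0 0 0 -0.16 0.085"

```text
clock: 37.38
eef_pos: [595.4, -247.3, 178.3]
tcp_rot: [-3.141, 0.0, 0.635]
contact_force: [0.6, 0.3, 0.5]
opening: 0.992
grasp_force: 0.0
```

```bash
python3 - <<'E'
from h import *
s=sensors.sense();print(s["eef_pos"],s["tcp_rot"],s["opening"])
p,d=grab_frame("wrist");cv2.imwrite("pics/w9.png",p[...,::-1]);c=camera_params("wrist");W=cloud(d,c);tops(W,56,68,1500)
plan((*s["eef_pos"],s["tcp_rot"][2]),[(440,-60,180,.9),(452,213.5,150,1.314)])
E
```

```text
[ 595.41036152 -247.33645776  178.3476634 ] [-3.14100958e+00  3.62712935e-04  6.34820950e-01] 0.9919259132923637
[321. 222.] area 5008 z 61.8 rect 593.8 -249.8  61.5x62.0 yaw 36.1 circ 593.8 -249.6 d84.2 mean [ 594.9 -249. ]
(440, -60, 180, 0.9) -> turn -0.27 shift [-0.014, -0.243, -0.002] rows>=3.9
(452, 213.5, 150, 1.314) -> turn -0.41 shift [0.222, -0.16, 0.03] rows>=4.4
end [451.4, 213.4, 150.3] 1.315
```

Square_large now sits at (593.8,-249.8) by the wrist camera, against a trivet centre of about (593,-248.7). On to square_small.

Converted, -0.27 rad is -0.0675.

Call:
move_arm --pt "0 0 -0.0125 -0.003 -0.05 0 0.08" --pt "0 0 -0.03 -0.006 -0.11 0 0.08" --pt "0 0 -0.05 -0.01 -0.17 0 0.08" --pt "0 0 -0.0675 -0.014 -0.22 0 0.08" --pt "0 0 -0.0675 -0.014 -0.243 0 0.08"

```text
clock: 38.05
eef_pos: [437.9, -58.7, 177.7]
tcp_rot: [-3.139, 0.001, 0.906]
contact_force: [0.5, 0.2, -0.1]
opening: 0.935
grasp_force: 0.0
```

Converted, -0.41 rad is -0.1025.

Call:
move_arm --pt "0 0 -0.025 0.04 -0.03 0 0.08" --pt "0 0 -0.05 0.085 -0.06 0.01 0.08" --pt "0 0 -0.075 0.13 -0.095 0.02 0.08" --pt "0 0 -0.1025 0.18 -0.13 0.03 0.08" --pt "0 0 -0.1025 0.222 -0.16 0.03 0.08" --pt "0 0 -0.1025 0.222 -0.16 0.03 0.08" --pt "0 0 -0.1025 0.222 -0.16 0.03 0.08" --pt "0 0 -0.1025 0.222 -0.16 0.03 0.08"

```text
clock: 39.05
eef_pos: [451.9, 212.1, 148.6]
tcp_rot: [-3.141, 0.001, 1.313]
contact_force: [0.1, 0.0, 0.3]
opening: 0.935
grasp_force: 0.0
```

```bash
python3 - <<'E'
from h import *
s=sensors.sense();print(s["eef_pos"],s["tcp_rot"],s["opening"])
p,d=grab_frame("wrist");c=camera_params("wrist");W=cloud(d,c);tops(W,40,49,1500);lid(W,p,40,49,46)
p,d=grab_frame("wrist");cv2.imwrite("pics/w10.png",p[...,::-1])
E
```

```text
[451.90118557 212.12771707 148.59702393] [-3.14122056e+00  6.09232568e-04  1.31308126e+00] 0.9346745869400723
[316. 225.] area 2953 z 44.6 rect 449.2 211.8  46.4x45.9 yaw 74.8 circ 449.1 212.2 d61.5 mean [449.7 213.2]
[381. 359.] area 1785 z 44.3 rect 474.4 63.2  56.8x56.1 yaw 62.0 circ 474.3 62.6 d58.7 mean [474.6  69.4]
lid px [316. 225.] n 2926 z 44.6 circ 449.3 212.2 d61.0 (exp 46) mean [449.8 213.3  44.6] ((449.1893310546875, 211.8182373046875), (46.363746643066406, 45.89517593383789), 74.75009155273438)
```

View pics/w10.png

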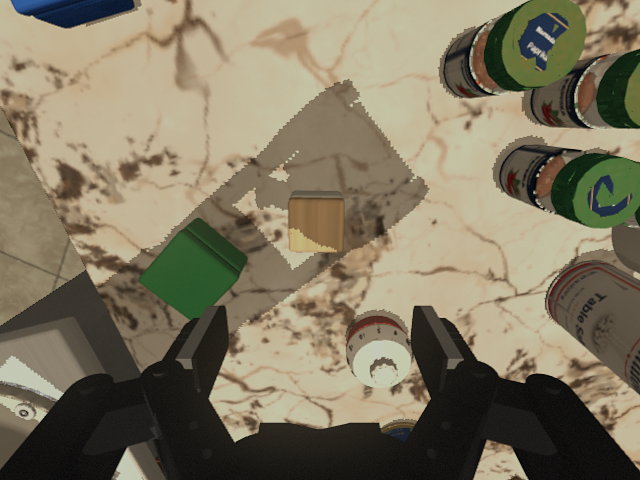

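Wrist view: square_small at (316,225) is lined up between the fingers, with green (195,272) and the timer (380,350) well clear. Grasping.

Call:
move_arm --pt "0 0 0 0.001 -0.001 0.04 0.08" --pt "0 0 0 0.001 -0.001 0.08 0.08" --pt "0 0 0 0.001 -0.001 0.12 0.08" --pt "0 0 0 0.001 -0.001 0.141 0.08" --pt "0 0 0 0.001 -0.001 0.141 0.08" --pt "0 0 0 0.001 -0.001 0.141 0.08"

```text
clock: 39.9
eef_pos: [451.9, 214.3, 8.7]
tcp_rot: [3.141, -0.001, 1.314]
contact_force: [0.7, 1.0, -0.2]
opening: 0.933
grasp_force: 0.0
```

Call:
move_arm --pt "0 0 0 0 0 0 0.07" --pt "0 0 0 0 0 0 0.06" --pt "0 0 0 0 0 0 0.05" --pt "0 0 0 0 0 0 0.04" --pt "0 0 0 0 0 0 0.025" --pt "0 0 0 0 0 0 0.025" --pt "0 0 0 0 0 0 0.025" --pt "0 0 0 0 0 0 0.025"

```text
clock: 40.9
eef_pos: [451.3, 214.6, 8.7]
tcp_rot: [3.141, -0.0, 1.315]
contact_force: [-3.1, -2.1, 11.7]
opening: 0.514
grasp_force: 60.0
```

Call:
move_arm --pt "0 0 0 0 0 -0.02 0.025" --pt "0 0 0 0 0 -0.05 0.025" --pt "0 0 0 0 0 -0.1 0.025" --pt "0 0 0 0 0 -0.14 0.025" --pt "0 0 0 0 0 -0.14 0.025" --pt "0 0 0 0 0 -0.14 0.025"

```text
clock: 41.65
eef_pos: [450.6, 214.2, 147.3]
tcp_rot: [-3.141, 0.0, 1.315]
contact_force: [0.0, -0.6, -0.1]
opening: 0.509
grasp_force: 62.4
```

```bash
python3 - <<'E'
from h import *
s=sensors.sense();print(s["eef_pos"],s["tcp_rot"],s["opening"])
plan((*s["eef_pos"],s["tcp_rot"][2]),[(440,-60,150,.95),(595.5,-247.3,150,.633)])
E
```

```text
[450.58309495 214.24539452 147.3183698 ] [-3.14108073e+00  4.45323188e-04  1.31494954e+00] 0.5089333436659959
(440, -60, 150, 0.95) -> turn 0.36 shift [-0.268, 0.059, -0.003] rows>=4.4
(595.5, -247.3, 150, 0.633) -> turn 0.32 shift [-0.063, 0.235, 0.0] rows>=3.9
end [595.3, -247.1, 150.3] 0.635
```

Converted, 0.36 rad is 0.09.

Call:
move_arm --pt "0 0 0.0125 -0.035 0.008 0 0.025" --pt "0 0 0.03 -0.08 0.018 0 0.025" --pt "0 0 0.045 -0.125 0.028 -0.003 0.025" --pt "0 0 0.06 -0.17 0.038 -0.003 0.025" --pt "0 0 0.075 -0.215 0.048 -0.003 0.025" --pt "0 0 0.09 -0.25 0.055 -0.003 0.025" --pt "0 0 0.09 -0.268 0.059 -0.003 0.025"

```text
clock: 42.52
eef_pos: [438.9, -61.2, 149.3]
tcp_rot: [-3.139, 0.002, 0.952]
contact_force: [-0.2, -0.7, -1.1]
opening: 0.516
grasp_force: 62.3
```

Converted, 0.32 rad is 0.08.

Call:
move_arm --pt "0 0 0.015 -0.01 0.04 0 0.025" --pt "0 0 0.0325 -0.024 0.09 0 0.025" --pt "0 0 0.05 -0.038 0.14 0 0.025" --pt "0 0 0.0675 -0.05 0.19 0 0.025" --pt "0 0 0.08 -0.059 0.22 0 0.025" --pt "0 0 0.08 -0.063 0.235 0 0.025" --pt "0 0 0.08 -0.063 0.235 0 0.025" --pt "0 0 0.08 -0.063 0.235 0 0.025"

```text
clock: 43.52
eef_pos: [594.7, -245.8, 150.3]
tcp_rot: [-3.14, 0.001, 0.636]
contact_force: [0.1, 0.3, -1.0]
opening: 0.517
grasp_force: 62.3
```

Call:
move_arm --pt "0 0 0 0 0 0 0.025" --pt "0 0 0 0 0 0 0.025" --pt "0 0 0 0 0 0 0.025"

```text
clock: 43.9
eef_pos: [595.7, -246.6, 151.1]
tcp_rot: [3.141, -0.0, 0.635]
contact_force: [-0.2, 0.2, -0.6]
opening: 0.513
grasp_force: 62.3
```

```bash
python3 - <<'E'
from h import *
s=sensors.sense();print(s["eef_pos"],s["tcp_rot"],s["opening"])
p,d=grab_frame("wrist");c=camera_params("wrist");W=cloud(d,c);lid(W,p,172,195,46);lid(W,p,58,66,62)
E
```

```text
[ 595.68983059 -246.6492809   151.10375006] [ 3.14141907e+00 -1.12472228e-04  6.35206835e-01] 0.5132502450990069
lid px [319. 317.] n 9567 z 186.7 circ 594.2 -248.5 d61.2 (exp 46) mean [ 596.4 -246.7  186.4] ((593.7984008789062, -248.4599151611328), (46.315399169921875, 45.46563720703125), 36.21604919433594)
lid px [321. 221.] n 4098 z 62.5 circ 601.8 -244.8 d72.5 (exp 62) mean [ 603.3 -243.5   62.4] ((602.4503173828125, -244.16586303710938), (41.75880432128906, 62.27358627319336), 35.85758590698242)
```

Call:
move_arm --pt "0 0 0 -0.001 0.001 0.03 0.025" --pt "0 0 0 -0.001 0.001 0.055 0.025" --pt "0 0 0 -0.001 0.001 0.07 0.025" --pt "0 0 0 -0.001 0.001 0.077 0.025" --pt "0 0 0 -0.001 0.001 0.08 0.025" --pt "0 0 0 -0.001 0.001 0.08 0.025" --pt "0 0 0 -0.001 0.001 0.08 0.025"

```text
clock: 44.82
eef_pos: [596.0, -248.5, 71.6]
tcp_rot: [3.141, -0.001, 0.635]
contact_force: [0.3, 0.2, -0.8]
opening: 0.515
grasp_force: 62.3
```

Call:
move_arm --pt "0 0 0 0 0 0.001 0.025" --pt "0 0 0 0 0 0.001 0.025"

```text
clock: 45.08
eef_pos: [596.0, -248.5, 70.8]
tcp_rot: [3.141, -0.001, 0.635]
contact_force: [-1.2, 1.7, 5.1]
opening: 0.512
grasp_force: 62.9
```

Call:
move_arm --pt "0 0 0 0 0 0 0.047" --pt "0 0 0 0 0 0 0.05" --pt "0 0 0 0 0 0 0.054" --pt "0 0 0 0 0 0 0.065" --pt "0 0 0 0 0 0 0.08" --pt "0 0 0 0 0 0 0.08"

```text
clock: 45.82
eef_pos: [595.5, -248.3, 69.8]
tcp_rot: [-3.142, 0.0, 0.635]
contact_force: [-1.5, -0.6, 0.5]
opening: 0.933
grasp_force: 0.0
```

Call:
move_arm --pt "0 0 0 0 0 -0.03 0.08" --pt "0 0 0 0 0 -0.07 0.08" --pt "0 0 0 0 0 -0.11 0.08" --pt "0 0 0 0 0 -0.13 0.08" --pt "0 0 0 0 0 -0.13 0.08" --pt "0 0 0 0 0 -0.13 0.08"

```text
clock: 46.58
eef_pos: [594.6, -248.0, 198.1]
tcp_rot: [-3.14, 0.001, 0.635]
contact_force: [0.5, 0.6, -0.1]
opening: 0.934
grasp_force: 0.0
```

```bash
python3 - <<'E'
from h import *
p,d=grab_frame("wrist");cv2.imwrite("pics/w11.png",p[...,::-1]);W=cloud(d,camera_params("wrist"));lid(W,p,102,110,46);lid(W,p,58,66,62)
p,d=grab_frame("scene");cv2.imwrite("pics/s11.png",p[...,::-1])
p,d=grab_frame("top");W=cloud(d,camera_params("top"))[150:320,200:540];tops(W,40,58,300)
E
```

```text
lid px [321. 231.] n 3150 z 106.3 circ 594.1 -250.3 d61.0 (exp 46) mean [ 595.1 -249.7  106.2] ((593.537353515625, -250.87265014648438), (46.70013427734375, 45.91864776611328), 36.496585845947266)
lid px [324. 194.] n 1130 z 62.1 circ 599.6 -247.6 d76.5 (exp 62) mean [ 612.7 -240.1   61.9] ((598.9382934570312, -246.5011749267578), (49.38081741333008, 62.0203971862793), 36.731689453125)
[154.  88.] area 743 z 54.5 rect 476.9 -92.5  72.8x73.6 yaw 89.1 circ 476.8 -92.2 d75.6 mean [476.7 -92.2]
[88. 89.] area 399 z 44.5 rect 477.0 65.0  54.6x53.2 yaw 89.4 circ 477.2 64.7 d56.9 mean [476.8  64.9]
```

View pics/s11.png

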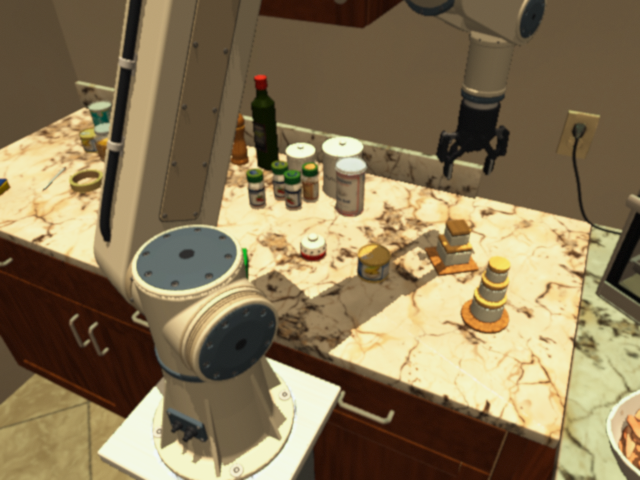

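The scene view shows both stacks upright: the round one at (490,290) and the square one at (457,245). The timer (312,246) and tin (373,261) haven't moved, and the gripper is clear.

```bash
python3 -c "
from rig import order
print(order.sign_off())"
```

```text
the job is handed in; nothing more can be done
None
```

The job is handed in: both stacks are on their trivets in the right order, each jar within about 2 mm of centre by the wrist camera; the timer and tin have not moved, and the hand-in returned no verdict.

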